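Roll the wear strip flush into the slide rail

ROBOT

A 7-joint arm with a two-finger parallel gripper is mounted at the origin on the work surface; the furniture and walls round the work are solid. World frame = base frame: x ahead of the robot, y to its left, z up, the work surface at z = 0. Lengths are in mm, angles in rad, forces in N, time in s.
With the tool pointing down it reaches from about 400 to 875 mm from the base axis. Payload 4.4 kg.
Tool frame: the origin (TCP) lies at the very end of the fingers, on their centre line; the grasp point (between the pads) lies 19 mm behind it; z points along the fingers, x is the direction in which the jaws open and shut, and the axes are right-handed (so a half turn about z gives the same grasp; the last joint's range is limited). The gripper opens to 85 mm and grips with 20 to 120 N. Pads are 22 mm wide; open, the fingers measure 114 mm over their backs; the gripper's body (76 mm by 85 mm) begins 54 mm behind the grasp point. The pads swing forward as they close: fully open they stand 13 mm farther back than shut.
Start: joints at [-1.37, 0.628, 0.038, 1.517, -0.027, 0.996, -0.02], TCP at [171.345, 627.024, 231.313] pointing down, gripper open.
Joint ranges: [-3.06, 3.06], [-0.37, 2.12], [-1.25, 1.32], [0.18, 2.47], [-1.1, 4.24], [0.23, 1.98], [-2.94, 2.94]. Speed limits (rad/s): [2.57, 2.57, 3.14, 3.14, 3.14, 3.14, 3.14].

INTERFACE

Orientations are given as [roll, pitch, yaw] about the fixed x, y, z axes, in that order (R = Rz(yaw) Ry(pitch) Rx(roll)).
In Python, from cell import ctrl, get_image, job, models gives the robot as it stands.
- The arm moves only by the tool move_arm, never from a script. Its argument "moves" is a list that holds one entry, the list of rows, each a list of 6 numbers: the shift along the tool's x, y, z in m, then the turn, a rotation vector about the tool's x, y, z in rad. A call has 1 to 20 rows; each row is the pose to reach, as a shift and turn from the pose commanded when the call began, along the tool's axes at that moment; what a row does not reach only later rows make up. A row lasts 1/8 s, in which the tool goes at most 62.5 mm and 10.7 degrees, less where a joint would pass 70% of its speed; a pose out of reach is approached as far as the arm can. A call with a gripper value outside its range is refused whole. "jaw" is the opening, from 0 (shut) to 1 (fully open), set as the call begins (left out, the last holds). The fingers move at their own pace and stop on an object; the grip force is fixed at half the most. Time passes only in rows, so rows that repeat a pose let the fingers close. It gives the time, the measured TCP pose, the force and the opening at its end, in the units of the state.
- ctrl.read_state(): the state, without advancing time (a new reading comes with each control period).
- get_image(name): name is "side" or "top"; returns a dict with "color" (480x640x3 uint8, blue, green, red), "fov_y" (degrees; the focal length in pixels is half the picture's height over the tangent of half this angle, whatever the lens; pixels are square), "cx", "cy" (the principal point, pixels), "origin" and "orientation" of the camera in the world. Camera axes: x right, y up, looking along -z (the intrinsics and any distortion apply to the point x, -y, -z); pixel columns grow to the right and rows downward; lengths in mm; the calibration is good to about 2 mm. A picture is of the moment at which its call begins. There is no depth.
- job.finish_job(): hands the job in, once; it reports no verdict.
Trained networks look in the newest picture that a camera, given by its name, has taken for a name from the list of things; names that differ only in an ending like _2 or _b are one class to them, and where a whole thing is asked for, a point or a joint stands for the part that bears it (a point fixed in the world has none). Each returns a list of dicts, best first, with "score" (0 to 1); they miss things now and then, are a little off and sometimes report something else, mostly with a low value. They report only what shows in the picture. A call takes as long as a camera call.
- models.cut_out(camera, thing): "pixels" (480x640 bool, what is visible of it) and "uv" ([column, row] in pixels, amid what is visible of it).
- models.place_of(camera, thing): "uv" ([column, row] in pixels: a listed point, or the origin of a listed thing).
The state is a dict: "clock": time; "qpos": joint angles; "qd": joint speeds; "tau": joint torques, N m; "eef_pos": TCP position; "tool_rot": TCP orientation; "force": force on the tool from outside, world axes, zero at the start; "torque": the same for the moment, N m; "width": finger opening in mm.
Only numpy, scipy, OpenCV 4.12 (cv2) and the standard library are available. Lean on these libraries where they do the work, as an engineer would, in place of code of your own. Each camera call takes 0.05 s, during which the arm holds its last target.

TASK

The new black link wear strip lies bowed up in the groove of the aluminium slide rail, whose bar has been jacked to no particular height and slope. Take the hand roller by its handle, set it astride the rail and roll it along the strip with firm pressure, without leaning on it so hard that it marks the rail (never over 40 N), until every link is seated flush with the shoulders of the rail; then stand the roller back upright on the bench, clear of the rail. Only the roller may touch the rail and strip, and leave the other things where they are.

Things in the scene. Friction and masses are not known exactly. Their poses are not given: they have to be found in the camera images.
- rail_foot (a point): Slide rail: middle of the underside of its dark foot plate, on the bench. On the plate two jacking screws carry an aluminium bar, 46 mm wide, 280 mm long, 28 mm tall. Own y: along the rail; own x: across it; z up. The bar's top is not at a known height: its middle stands 45 to 61 mm above the bench, and it may slope along y by up to 0.03 rad either way (3 mm per 100 mm); it is rigid.
- rail: The same rail with bar and strip; same origin and axes. Along the bar's top, from y = -110 to +110 mm, the black link strip fills the 24 mm groove between two 11 mm shoulders; from there out to y = -140 and +140 mm are plain end blocks level with the shoulders. Four clamps, 18 mm high, stand at y = -110 and +110 mm, out to 53 mm from the centre line.
- roller_grip (a point): Centre of the upright wooden handle of the straddle hand roller, which stands on the bench; 82 mm above its feet. Handle: 30 mm along own x, 32 mm along own y, 52 mm tall (58 to 110 mm above the feet); own z up. Under it lies a steel bridge, 62 mm along x, 34 mm along y, top 52 mm above the feet.
- roller: The same roller (0.35 to 0.6 kg), origin midway between its feet, same axes. Its wheel, 40 mm in diameter, 50 mm wide, axle along own x, rolls along own y; its lowest point is 5 mm above the feet. The feet are two side cheeks, 60 mm along y, 54 mm apart inside and 62 mm outside, so they straddle the rail with 4 mm to spare each side.
- roller_wheel (a joint): Angle of the roller's wheel (rad), turning freely both ways, 0 at the start; 20 mm of rolling per radian.
- link_0 (a joint): Height of the wear strip's link 0 above the bar's shoulders (m): 0 is flush, it starts 2 to 6 mm proud. Link centre at y = -99 mm along the rail, 22 mm long, 22 mm wide. Each link is a tight fit: it goes down with some 7 N on it and stays where it was pressed. The wheel bears on one to three links at a time and, once they are flush, on the shoulders; some 20 N on the roller seats them.
- link_1 (a joint): Height of the wear strip's link 1 above the bar's shoulders (m): 0 is flush, it starts 2 to 6 mm proud. Link centre at y = -77 mm along the rail, 22 mm long, 22 mm wide. As link 0.
- link_2 (a joint): Height of the wear strip's link 2 above the bar's shoulders (m): 0 is flush, it starts 2 to 6 mm proud. Link centre at y = -55 mm along the rail, 22 mm long, 22 mm wide. As link 0.
- link_3 (a joint): Height of the wear strip's link 3 above the bar's shoulders (m): 0 is flush, it starts 2 to 6 mm proud. Link centre at y = -33 mm along the rail, 22 mm long, 22 mm wide. As link 0.
- link_4 (a joint): Height of the wear strip's link 4 above the bar's shoulders (m): 0 is flush, it starts 2 to 6 mm proud. Link centre at y = -11 mm along the rail, 22 mm long, 22 mm wide. As link 0.
- link_5 (a joint): Height of the wear strip's link 5 above the bar's shoulders (m): 0 is flush, it starts 2 to 6 mm proud. Link centre at y = 11 mm along the rail, 22 mm long, 22 mm wide. As link 0.
- link_6 (a joint): Height of the wear strip's link 6 above the bar's shoulders (m): 0 is flush, it starts 2 to 6 mm proud. Link centre at y = 33 mm along the rail, 22 mm long, 22 mm wide. As link 0.
- link_7 (a joint): Height of the wear strip's link 7 above the bar's shoulders (m): 0 is flush, it starts 2 to 6 mm proud. Link centre at y = 55 mm along the rail, 22 mm long, 22 mm wide. As link 0.
- link_8 (a joint): Height of the wear strip's link 8 above the bar's shoulders (m): 0 is flush, it starts 2 to 6 mm proud. Link centre at y = 77 mm along the rail, 22 mm long, 22 mm wide. As link 0.
- link_9 (a joint): Height of the wear strip's link 9 above the bar's shoulders (m): 0 is flush, it starts 2 to 6 mm proud. Link centre at y = 99 mm along the rail, 22 mm long, 22 mm wide. As link 0.
- grease_tub: Bystander: tub with screw lid, 70 mm across, 64 mm tall; origin under its middle.
- tape_measure: Bystander: tape measure, 37x82x64 mm; origin under its middle.
- seal_ring: Bystander: mechanical seal seat, a stepped ring 62 mm across, 20 mm tall; origin under its middle.
- threadlock: Bystander: small upright bottle with a cone tip, 30 mm across, 100 mm tall; origin under its middle.
- spanner_22: Bystander: combination spanner, 45x180x9 mm, lying flat; origin under its middle.
- ptfe_tape: Bystander: roll of thread tape, 50 mm across, 14 mm tall, lying flat; origin under its middle.

How it is judged:
By the outcome, as a careful person would: the job done as asked, in the order asked, and still so for the second after the job is handed in, with the robot touching nothing.
It also fails if it takes over 64 s, if anything falls off the work surface, if the arm or the gripper's body presses on something with over 40 N, if the wrist force passes 120 N, or if a joint passes its speed limit or range.

## Working session

There is one attempt and no reset: what is moved stays moved. The work goes in short steps, Python scripts to look and compute and a tool call to move; the robot and the scene stay as the last step left them, time stands still between calls to the robot, and variables do not carry over. Pictures are saved under pics/ and viewed, and the job is handed in when it is done.

Besides the shell and the picture viewer there is one more tool, called by a JSON object that holds its "fn" and its "kwargs". move_arm: Moves the arm, as the interface text tells. Its arguments: {"type":"object","properties":{"moves":{"type":"array","items":{"type":"array","items":{"type":"array","items":{"type":"number"}}}},"jaw":{"type":"number"}},"required":["moves"]}

```bash
mkdir -p pics; ls; cat > h.py <<'E'
import numpy as np, cv2
from cell import ctrl,get_image,job,models
from scipy.spatial.transform import Rotation as R
E
python3 - <<'E'
from h import *
s=ctrl.read_state()
for k,v in s.items(): print(k,v)
for n in("side","top"):
    im=get_image(n); cv2.imwrite(f"pics/{n}0.png",im["color"])
    print(n,{k:v for k,v in im.items() if k!="color"})
    for t in["rail","rail_foot","roller","roller_grip","grease_tub","tape_measure","seal_ring","threadlock","spanner_22","ptfe_tape"]:
        print(t,[(np.round(d["uv"],1).tolist(),round(d["score"],2)) for d in models.place_of(n,t)][:2])
E
```

```text
pics
clock 0.0
qpos [-1.3697964   0.62933251  0.03841722  1.51836668 -0.02699862  0.99631153
 -0.02002033]
qd [-2.62851376e-03  6.70935578e-05 -8.65602800e-04  1.66758952e-03
 -6.97898158e-05 -1.07656104e-04  2.70384301e-03]
tau [-3.18713082e-04 -5.63400078e+01  1.22651204e+00 -1.93454236e+01
  1.11749829e-02  1.01737978e-02 -1.19624647e-05]
eef_pos [171.16272175 626.40811781 230.39789123]
tool_rot [3.14158151e+00 1.90086192e-03 1.30399685e+00]
force [-0.73430251  0.68292447  0.54963246]
torque [ 0.01250025  0.08142188 -0.0448555 ]
width 85.54831606555926
side {'fov_y': 45.03017082361811, 'cx': 320.8468488035622, 'cy': 243.87203757073976, 'origin': array([ 317.68252241, -995.43094773,  772.99221843]), 'orientation': array([ 0.97479204,  0.02114506, -0.21085339])}
rail [([298.5, 264.2], 0.76), ([299.9, 264.3], 0.36)]
rail_foot [([301.5, 263.7], 0.89)]
roller [([279.4, 203.1], 0.75)]
roller_grip [([273.0, 176.4], 0.91)]
grease_tub [([303.5, 395.2], 0.58)]
tape_measure [([357.7, 232.8], 0.8)]
seal_ring []
threadlock []
spanner_22 [([242.5, 256.2], 0.96)]
ptfe_tape [([266.0, 341.2], 0.92)]
top {'fov_y': 56.63061810409527, 'cx': 328.02490379537466, 'cy': 238.54942989984755, 'origin': array([372.88002626,  -1.71822129, 938.71229868]), 'orientation': array([ 0.14709722,  0.00711081, -1.54629782])}
rail [([311.9, 257.0], 0.57)]
rail_foot [([311.2, 257.9], 0.89)]
roller [([180.6, 258.9], 0.81)]
roller_grip [([169.6, 254.6], 0.95), ([259.5, 175.6], 0.48)]
grease_tub [([483.6, 287.1], 0.83)]
tape_measure [([259.5, 179.3], 0.74)]
seal_ring [([317.0, 168.7], 0.84)]
threadlock [([358.5, 182.3], 0.72)]
spanner_22 [([271.1, 313.0], 0.64)]
ptfe_tape [([420.6, 307.6], 0.57), ([260.8, 177.3], 0.37)]
```

View pics/side0.png

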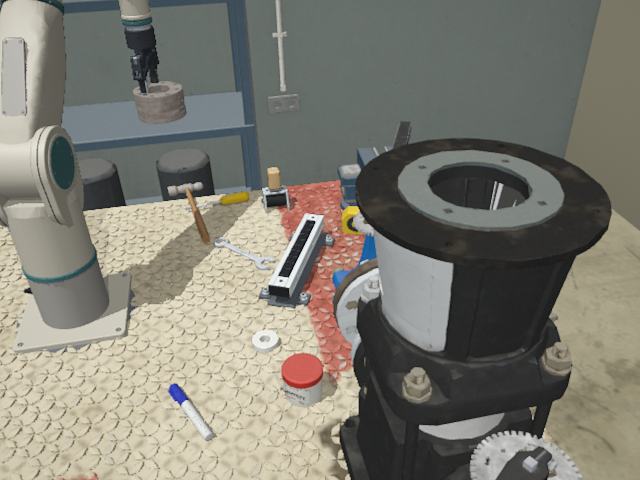

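View pics/top0.png

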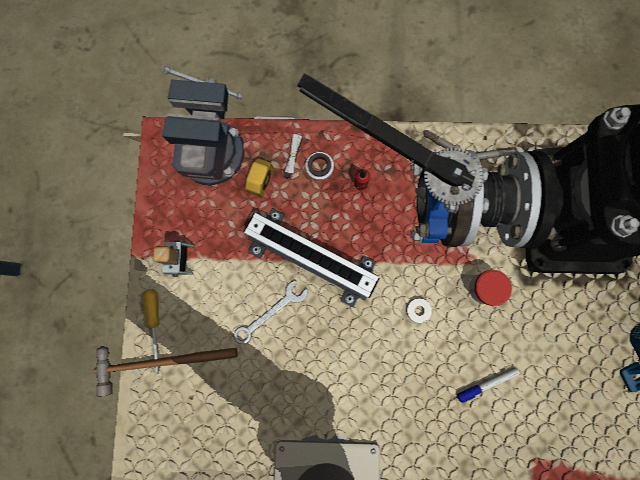

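```bash
cat >> h.py <<'E'
def cam(im):
    f=240/np.tan(np.radians(im["fov_y"])/2)
    return f,im["cx"],im["cy"],np.array(im["origin"]),R.from_euler("xyz",im["orientation"]).as_matrix()
def proj(im,P):
    f,cx,cy,o,M=cam(im); c=(np.atleast_2d(P)-o)@M
    return np.c_[cx+f*c[:,0]/-c[:,2],cy+f*(-c[:,1])/-c[:,2]]
def ray(im,uv):
    f,cx,cy,o,M=cam(im); return o,M@np.array([(uv[0]-cx)/f,-(uv[1]-cy)/f,-1])
def onz(im,uv,z):
    o,d=ray(im,uv); return o+d*(z-o[2])/d[2]
def tri(ia,ua,ib,ub):
    A=[];b=[]
    a=0;
    Ms=np.zeros((3,3));v=np.zeros(3);rs=[ray(ia,ua),ray(ib,ub)]
    for o,d in rs:
        d=d/np.linalg.norm(d);Q=np.eye(3)-np.outer(d,d);Ms+=Q;v+=Q@o
    p=np.linalg.solve(Ms,v)
    return p,[np.linalg.norm(np.cross(p-o,d/np.linalg.norm(d))) for o,d in rs]
def pic(im,name,x0,y0,x1,y1,k,pts=[]):
    c=cv2.resize(im["color"][y0:y1,x0:x1],None,fx=k,fy=k,interpolation=cv2.INTER_CUBIC)
    for u in pts: cv2.circle(c,(int((u[0]+.5-x0)*k),int((u[1]+.5-y0)*k)),2,(0,0,255),-1)
    cv2.imwrite("pics/"+name+".png",c)
E
python3 - <<'E'
from h import *
S=get_image("side");T=get_image("top")
for t in["rail_foot","roller","roller_grip","tape_measure","grease_tub","spanner_22","ptfe_tape"]:
    a=models.place_of("side",t);b=models.place_of("top",t)
    if a and b:
        p,e=tri(S,a[0]["uv"],T,b[0]["uv"]);print(t,p.round(1),np.round(e,1))
    print("  z0",onz(S,a[0]["uv"],0).round(1) if a else "",onz(T,b[0]["uv"],0).round(1) if b else "")
for t in["seal_ring","threadlock"]: print(t,onz(T,models.place_of("top",t)[0]["uv"],0).round(1))
pic(S,"s_rail",245,200,345,310,5.4)
pic(T,"t_rail",235,200,390,310,5)
pic(S,"s_rol",245,155,305,220,8)
pic(T,"t_rol",140,225,205,290,8)
E
```

```text
rail_foot [473.2  41.5  10. ] [0.9 0.9]
  z0 [476.1  55.2   0. ] [473.4  42.    0. ]
roller [463.7 327.8  -5.6] [1.5 1.5]
  z0 [464.1 318.5   0. ] [461.7 326.    0. ]
roller_grip [460.5 317.   89.1] [0.4 0.4]
  z0 [479.6 488.    0. ] [469.3 350.4   0. ]
tape_measure [ 540.5  145.6 -219.5] [165.8 165.8]
  z0 [ 369.3 -178.4    0. ] [644.7 155.7   0. ]
grease_tub [ 416.2 -314.5    6.1] [0.8 0.8]
  z0 [ 417.7 -309.1    0. ] [ 415.7 -316.5    0. ]
spanner_22 [352.9 129.   -9.2] [0.1 0.1]
  z0 [352.4 115.8   0. ] [353.1 127.8   0. ]
ptfe_tape [ 363.4 -180.3    6.4] [1.5 1.5]
  z0 [ 362.3 -173.4    0. ] [ 364.8 -181.6    0. ]
seal_ring [664.8  32.7   0. ]
threadlock [632.3 -59.8   0. ]
```

View pics/s_rail.png

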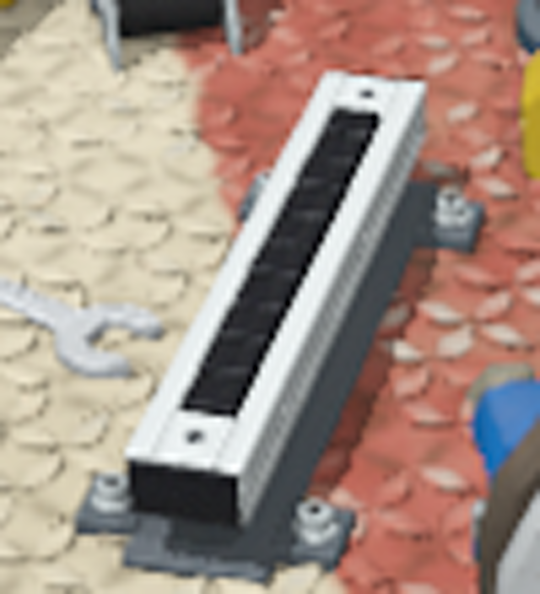

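View pics/t_rail.png

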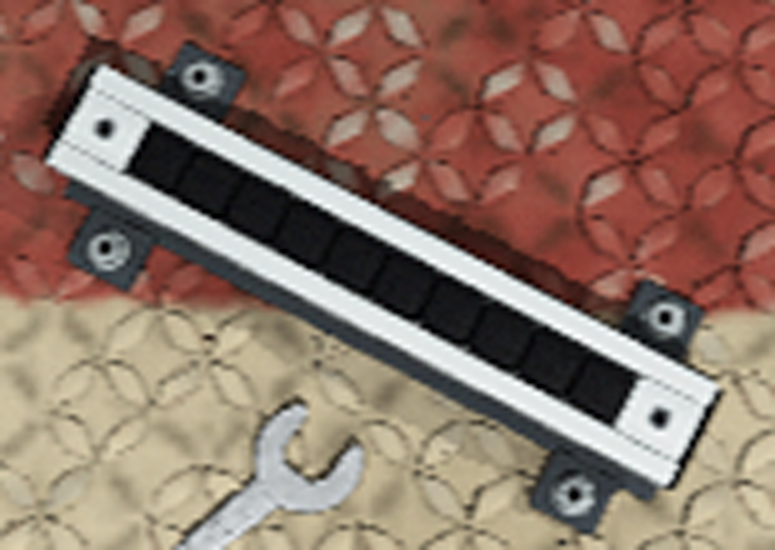

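View pics/s_rol.png

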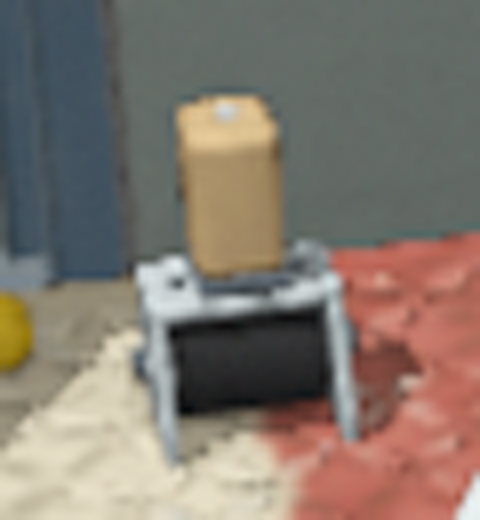

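View pics/t_rol.png

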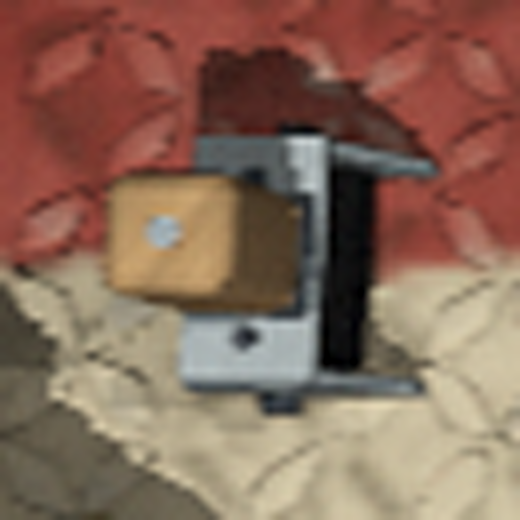

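```bash
cat > fit.py <<'E'
from h import *
from scipy.optimize import least_squares
S=get_image("side");T=get_image("top")
def U(p,x0,y0,k): return np.array([(x0+(a+.5)/k-.5,y0+(b+.5)/k-.5) for a,b in p])
L=np.array([[23,140],[-23,140],[23,-140],[-23,-140]])  # A,B,C,D with own x ~ +x
ut=U([(100,66),(47,160),(720,387),(670,487)],235,200,5)
us=U([(427,85),(333,72),(238,478),(127,460)],245,200,5.4)
def P(q):
    x,y,w,h,s=q
    return np.array([[x+a*np.cos(w)-b*np.sin(w),y+a*np.sin(w)+b*np.cos(w),h+s*b] for a,b in L])
f=lambda q:np.r_[(proj(T,P(q))-ut).ravel(),(proj(S,P(q))-us).ravel()]
r=least_squares(f,[473,42,0.45,53,0],x_scale=[1,1,.01,1,.01])
print("rail",r.x.round(4));print(f(r.x).reshape(-1,2).round(2).tolist())
for n,g in(("T",lambda q:(proj(T,P(np.r_[q,r.x[3:]]))-ut).ravel()),("S",lambda q:(proj(S,P(np.r_[q,r.x[3:]]))-us).ravel())):
    print(n,least_squares(g,r.x[:3]).x.round(3))
cov=np.linalg.inv(r.jac.T@r.jac)*0.5**2;print("sd",np.sqrt(np.diag(cov)).round(4))
Lr=np.array([[0,0,110],[31,17,52],[-31,17,52],[31,-17,52],[-31,-17,52],[31,-30,0],[-31,-30,0.]])
vt=U([(163,231),(197,137),(182,388),(327,137),(318,388),(437,172),(425,388)],140,225,8)
vs=U([(226,107),(320,245),(140,268),(340,295),(148,318),(350,437),(175,462)],245,155,8)
def Q(q):
    x,y,w,z=q;M=R.from_euler("z",w).as_matrix();return Lr@M.T+[x,y,z]
g=lambda q:np.r_[(proj(T,Q(q))-vt).ravel(),(proj(S,Q(q))-vs).ravel()]
m=least_squares(g,[462,322,0,0],loss="soft_l1");print("roller",m.x.round(3));print(g(m.x).reshape(-1,2).round(2).tolist())
pic(T,"t_fit",140,200,390,310,3.2,np.r_[proj(T,P(r.x)),proj(T,Q(m.x))])
pic(S,"s_fit",240,155,345,310,3.8,np.r_[proj(S,P(r.x)),proj(S,Q(m.x))])
E
python3 fit.py
```

```text
rail [ 4.720665e+02  4.118690e+01 -4.610000e-01  5.589050e+01  9.500000e-03]
[[0.55, -1.23], [-0.01, -0.15], [0.12, -0.64], [-0.46, 0.08], [-0.26, 0.03], [-1.5, 0.3], [0.46, -0.04], [-0.9, 0.12]]
T [ 4.71087e+02  4.12490e+01 -4.57000e-01]
S [ 4.73349e+02  4.11940e+01 -4.68000e-01]
sd [0.38   0.512  0.0027 0.7576 0.0046]
roller [4.59584e+02 3.20830e+02 2.70000e-02 1.22500e+00]
[[0.28, 0.09], [-0.64, -0.18], [-0.38, -0.75], [-0.04, -0.24], [-0.36, -0.8], [0.5, -1.21], [0.77, 0.96], [-0.53, 1.03], [-0.16, -0.59], [-1.14, -0.35], [-0.22, -0.77], [-0.12, -0.43], [0.55, 1.39], [-1.16, 1.59]]
```

View overlay.

View pics/t_fit.png

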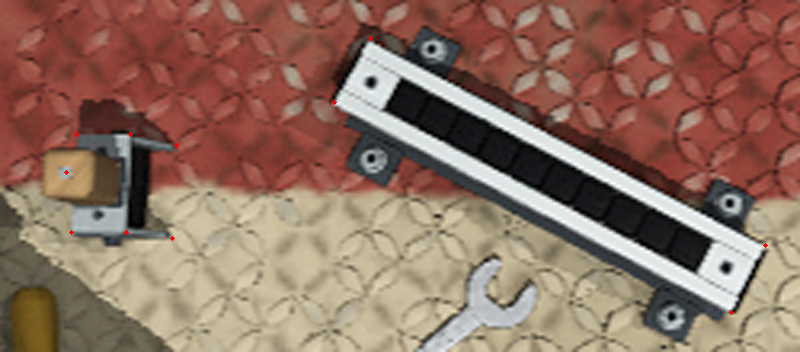

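View pics/s_fit.png

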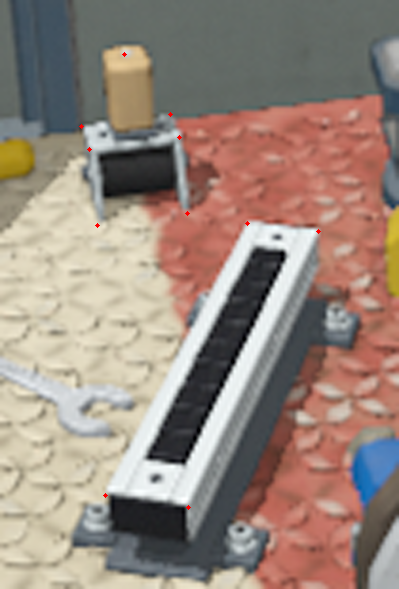

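```bash
cat > mv.py <<'E'
import sys,numpy as np
from scipy.spatial.transform import Rotation as R
# usage: x y z yaw(cmd now, tool down roll pi pitch 0) -> x y z yaw
def rel(c,t):
    Mc=R.from_euler("xyz",[np.pi,0,c[3]]);Mt=R.from_euler("xyz",[np.pi,0,t[3]])
    return np.r_[Mc.inv().apply(np.array(t[:3])-c[:3])/1000,(Mc.inv()*Mt).as_rotvec()].round(4)
if __name__=="__main__":
    v=list(map(float,sys.argv[1:])); c=v[:4]
    for i in range(4,len(v),4): print(v[i:i+4],rel(c,v[i:i+4]).tolist())
E
sed -i 's/^m=least.*/for zz in (0,):\n  m=least_squares(lambda q:g(np.r_[q,0]),[462,322,0],loss="soft_l1");print("roller z0",m.x.round(3))/; /^pic/d' fit.py; python3 fit.py
python3 mv.py 171.345 627.024 231.313 1.304  460 320.5 180 1.598 460 320.5 110 1.598 460 320.5 64 1.598
```

```text
rail [ 4.720665e+02  4.118690e+01 -4.610000e-01  5.589050e+01  9.500000e-03]
[[0.55, -1.23], [-0.01, -0.15], [0.12, -0.64], [-0.46, 0.08], [-0.26, 0.03], [-1.5, 0.3], [0.46, -0.04], [-0.9, 0.12]]
T [ 4.71087e+02  4.12490e+01 -4.57000e-01]
S [ 4.73349e+02  4.11940e+01 -4.68000e-01]
sd [0.38   0.512  0.0027 0.7576 0.0046]
roller z0 [4.59706e+02 3.21432e+02 2.60000e-02]
[460.0, 320.5, 180.0, 1.598] [-0.2196, 0.3593, 0.0513, 0.0, 0.0, -0.294]
[460.0, 320.5, 110.0, 1.598] [-0.2196, 0.3593, 0.1213, 0.0, 0.0, -0.294]
[460.0, 320.5, 64.0, 1.598] [-0.2196, 0.3593, 0.1673, 0.0, 0.0, -0.294]
```

{"fn": "move_arm", "kwargs": {"moves": [[[-0.2195,0.3593,0.051,0,0,-0.294],[-0.2195,0.3593,0.051,0,0,-0.294],[-0.2195,0.3593,0.051,0,0,-0.294],[-0.2195,0.3593,0.051,0,0,-0.294],[-0.2195,0.3593,0.051,0,0,-0.294],[-0.2195,0.3593,0.051,0,0,-0.294],[-0.2195,0.3593,0.051,0,0,-0.294],[-0.2195,0.3593,0.051,0,0,-0.294],[-0.2195,0.3593,0.051,0,0,-0.294],[-0.2195,0.3593,0.051,0,0,-0.294]]], "jaw": 1}}

```text
clock: 3.45
eef_pos: [458.9, 322.3, 180.5]
tool_rot: [-3.141, -0.001, 1.601]
force: [-0.2, 0.4, 0.3]
width: 85.1
```

```bash
python3 - <<'E'
from h import *
S=get_image("side");T=get_image("top");s=ctrl.read_state();print(s["eef_pos"],s["tool_rot"],s["force"],s["torque"],s["clock"])
pic(S,"s1",220,100,320,220,5);pic(T,"t1",100,180,260,300,5)
E
```

```text
[459.0371289  322.05569777 180.4827497 ] [-3.14142222e+00 -7.29770707e-04  1.60071479e+00] [-0.64757075 -0.39943511 -0.0245199 ] [0.02832987 0.00810243 0.01863859] 3.55
```

View pics/s1.png

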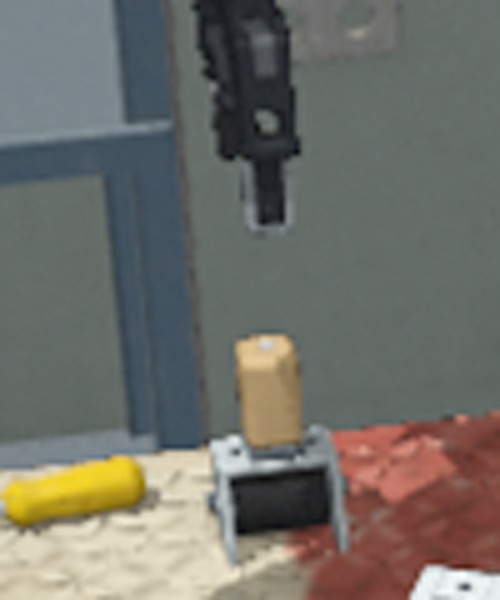

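View pics/t1.png

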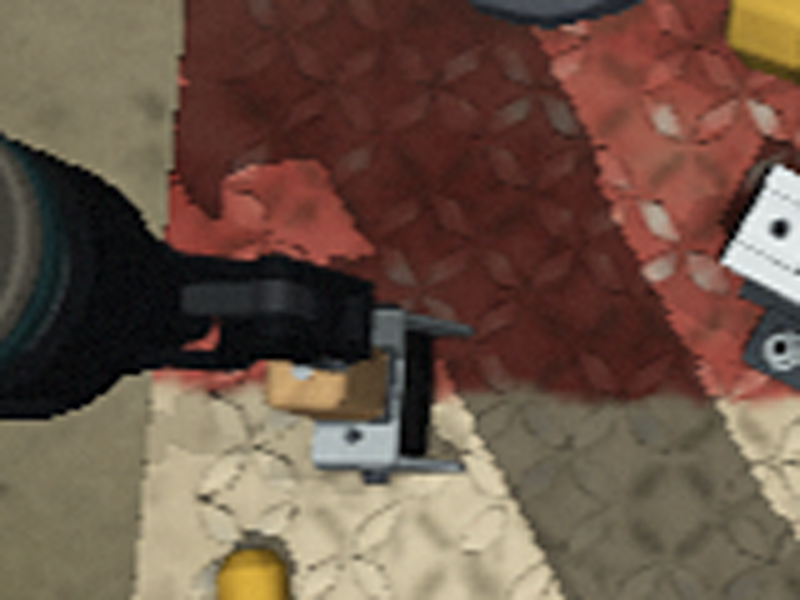

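{"fn": "move_arm", "kwargs": {"moves": [[[0,0,0.05,0,0,0],[0,0,0.085,0,0,0],[0,0,0.105,0,0,0],[0,0,0.116,0,0,0],[0,0,0.116,0,0,0]]]}}

```text
clock: 4.18
eef_pos: [459.6, 320.9, 64.0]
tool_rot: [-3.141, 0.0, 1.599]
force: [0.5, -0.3, 0.4]
width: 85.2
```

{"fn": "move_arm", "kwargs": {"moves": [[[0,0,0,0,0,0],[0,0,0,0,0,0],[0,0,0,0,0,0],[0,0,0,0,0,0],[0,0,0,0,0,0],[0,0,0,0,0,0],[0,0,0,0,0,0],[0,0,0,0,0,0]]], "jaw": 0}}

```text
clock: 5.18
eef_pos: [460.5, 320.9, 65.0]
tool_rot: [3.141, -0.001, 1.598]
force: [0.5, -0.2, 5.2]
width: 31.5
```

```bash
python3 - <<'E'
from h import *
S=get_image("side");T=get_image("top");s=ctrl.read_state();print(s["eef_pos"],s["tool_rot"],s["force"],s["torque"],s["clock"],s["width"])
pic(S,"s2",220,100,320,220,5);pic(T,"t2",100,180,260,300,5)
E
```

```text
[460.50106982 320.92113268  65.03815179] [ 3.14053394e+00 -7.42504756e-04  1.59819206e+00] [-1.87286033  0.15404767  5.83114109] [-0.20441172  0.10315209 -0.00813952] 5.275 31.47863026319385
```

View pics/s2.png

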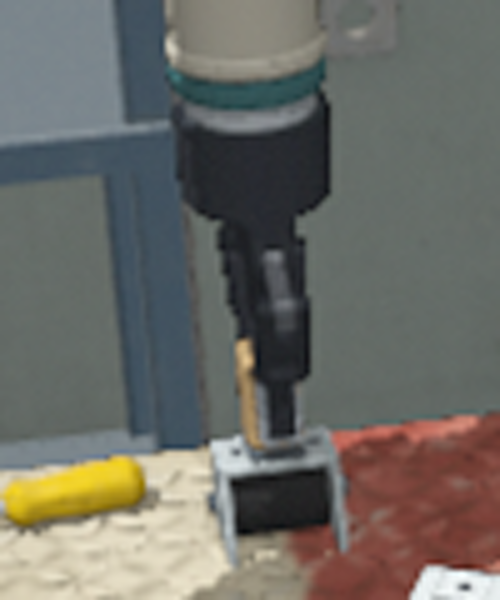

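```bash
python3 mv.py 460 321 64 1.598  460 321 160 1.598 528 153 160 1.11
```

```text
[460.0, 321.0, 160.0, 1.598] [0.0, 0.0, -0.096, 0.0, 0.0, 0.0]
[528.0, 153.0, 160.0, 1.11] [-0.1698, 0.0634, -0.096, 0.0, -0.0, 0.488]
```

{"fn": "move_arm", "kwargs": {"moves": [[[0,0,-0.03,0,0,0],[0,0,-0.065,0,0,0],[0,0,-0.096,0,0,0],[-0.04,0.015,-0.096,0,0,0.12],[-0.08,0.03,-0.096,0,0,0.24],[-0.125,0.047,-0.096,0,0,0.37],[-0.155,0.058,-0.096,0,0,0.45],[-0.17,0.0635,-0.096,0,0,0.488],[-0.17,0.0635,-0.096,0,0,0.488],[-0.17,0.0635,-0.096,0,0,0.488]]]}}

```text
clock: 6.52
eef_pos: [527.2, 154.5, 160.0]
tool_rot: [-3.14, -0.001, 1.113]
force: [-0.8, -0.0, -7.1]
width: 31.2
```

```bash
python3 - <<'E'
from h import *
S=get_image("side");T=get_image("top");s=ctrl.read_state();print(s["eef_pos"],s["tool_rot"],s["force"],s["torque"],s["clock"],s["width"])
pic(S,"s3",250,120,370,270,4);pic(T,"t3",190,150,350,270,5)
E
```

```text
[527.37649782 154.41520991 160.14488257] [-3.14044056e+00 -6.39780241e-04  1.11341378e+00] [-0.75484785 -0.35075066 -5.51458145] [-0.03290395  0.02308478  0.01001782] 6.625 30.973227755211973
```

View pics/s3.png

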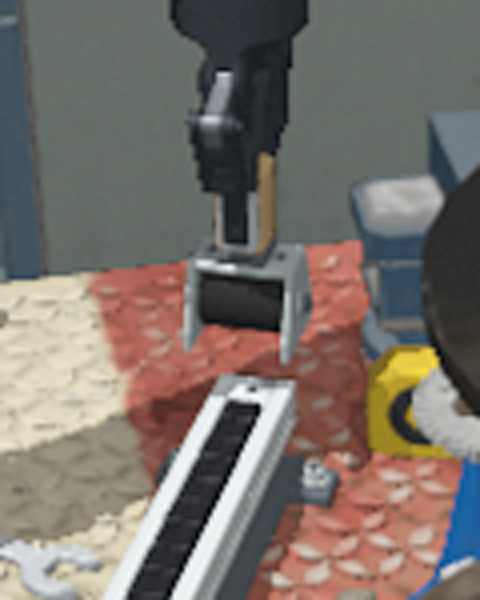

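View pics/t3.png

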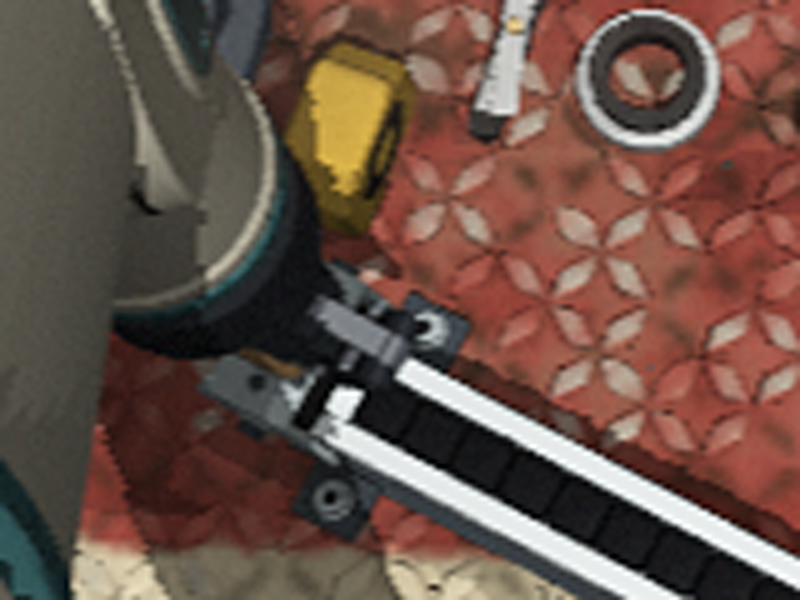

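```bash
cat > ov.py <<'E'
from h import *
import sys
def wire(x,y,z,w,pitch=0):
    M=R.from_euler("z",w).as_matrix();L=[]
    def seg(a,b): L.append((M@np.array(a,float)+[x,y,z],M@np.array(b,float)+[x,y,z]))
    for sx in(-1,1):
        seg((31*sx,-17,52),(31*sx,17,52));seg((31*sx,-30,0),(31*sx,30,0));seg((27*sx,-30,0),(27*sx,30,0))
        seg((31*sx,-30,0),(31*sx,-17,52))
        seg((15*sx,-16,58),(15*sx,-16,110))
    for sy in(-1,1): seg((-31,17*sy,52),(31,17*sy,52))
    return L
def draw(im,name,L,x0,y0,x1,y1,k):
    c=cv2.resize(im["color"][y0:y1,x0:x1],None,fx=k,fy=k,interpolation=cv2.INTER_CUBIC)
    for a,b in L:
        q=(proj(im,[a,b])+.5-[x0,y0])*k
        cv2.line(c,tuple(q[0].round().astype(int).tolist()),tuple(q[1].round().astype(int).tolist()),(0,255,255),1)
    cv2.imwrite("pics/"+name+".png",c)
E
python3 - <<'E'
from ov import *
S=get_image("side");T=get_image("top");s=ctrl.read_state();p=s["eef_pos"];print(p)
w=s["tool_rot"][2]-np.pi/2
L=wire(p[0],p[1],95.5,w)
draw(S,"s4",L,285,165,335,225,10);draw(T,"t4",L,215,205,275,265,10)
E
```

```text
[527.6753077  153.74878284 160.26306297]
```

View pics/s4.png

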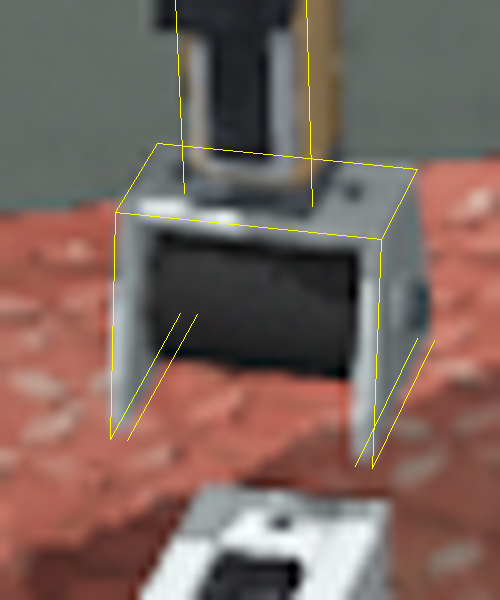

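View pics/t4.png

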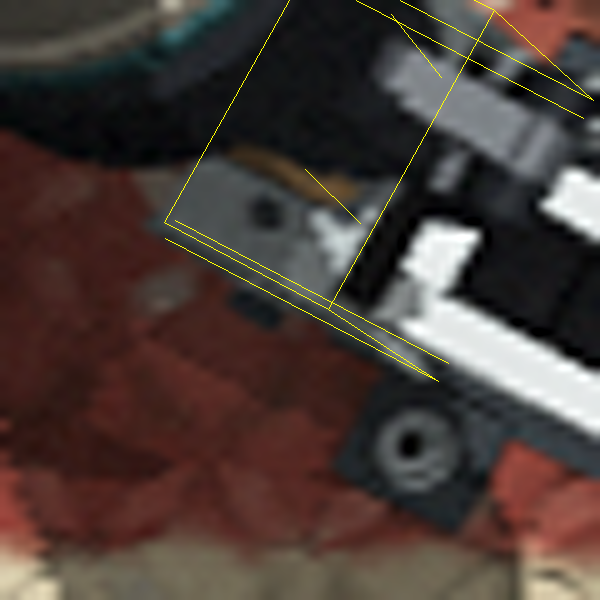

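{"fn": "move_arm", "kwargs": {"moves": [[[0,0,0.015,0,0,0],[0,0,0.028,0,0,0],[0,0,0.034,0,0,0],[0,0,0.034,0,0,0]]]}}

```text
clock: 7.22
eef_pos: [527.7, 152.1, 125.4]
tool_rot: [-3.14, 0.001, 1.11]
force: [0.4, -0.7, -4.5]
width: 31.2
```

```bash
python3 - <<'E'
from ov import *
S=get_image("side");T=get_image("top");s=ctrl.read_state();p=s["eef_pos"];print(p,s["tool_rot"],s["force"],s["clock"])
w=s["tool_rot"][2]-np.pi/2
L=wire(p[0],p[1],p[2]-64.5,w)
draw(S,"s5",[],280,180,340,240,10);draw(T,"t5",L,215,205,275,265,10)
E
```

```text
[528.33366718 152.33555899 126.31359527] [ 3.14145458e+00 -9.93188587e-05  1.10989134e+00] [ 0.29193646 -0.08872003 -4.53459569] 7.325
```

View pics/s5.png

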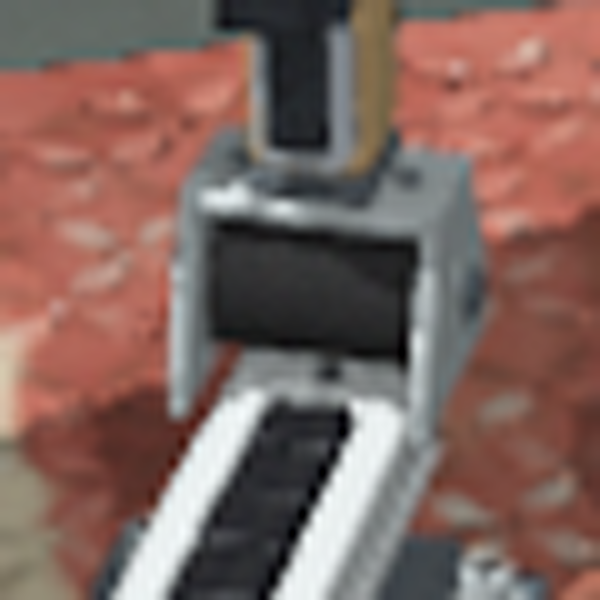

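View pics/t5.png

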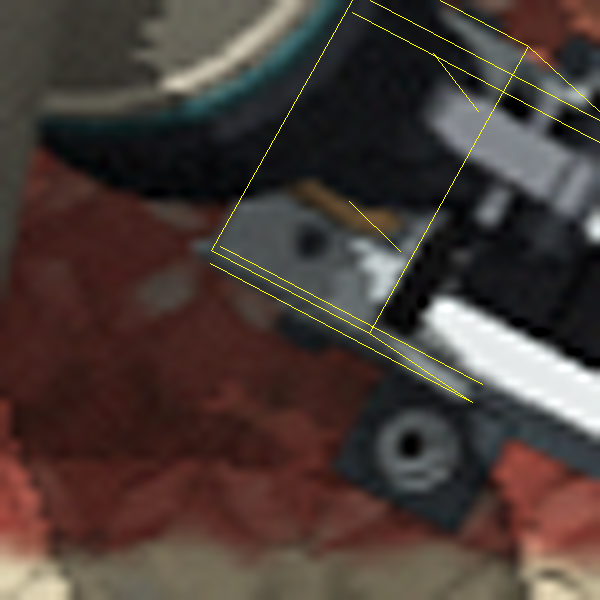

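```bash
python3 - <<'E'
from ov import *
S=get_image("side");T=get_image("top");s=ctrl.read_state();p=s["eef_pos"];print(p,s["tool_rot"][2],s["clock"])
w=s["tool_rot"][2]-np.pi/2
L=wire(p[0],p[1],p[2]-64.5,w)
def rail(x=472.07,y=41.19,w=-.461,h=55.9,sl=.0095):
    f=lambda a,b:np.array([x+a*np.cos(w)-b*np.sin(w),y+a*np.sin(w)+b*np.cos(w),h+sl*b])
    return [(f(-23,-140),f(-23,140)),(f(23,-140),f(23,140)),(f(-23,140),f(23,140)),(f(-23,-140),f(23,-140))]+[(f(-12,b),f(12,b)) for b in(-110,110)]
draw(S,"s6",L+rail(),280,180,340,240,10);draw(T,"t6",rail(),235,200,390,310,5);draw(S,"s7",rail(),245,200,345,310,5.4)
E
```

```text
[528.52171367 152.41947053 126.64611829] 1.1099176603631162 7.425
```

View pics/s6.png

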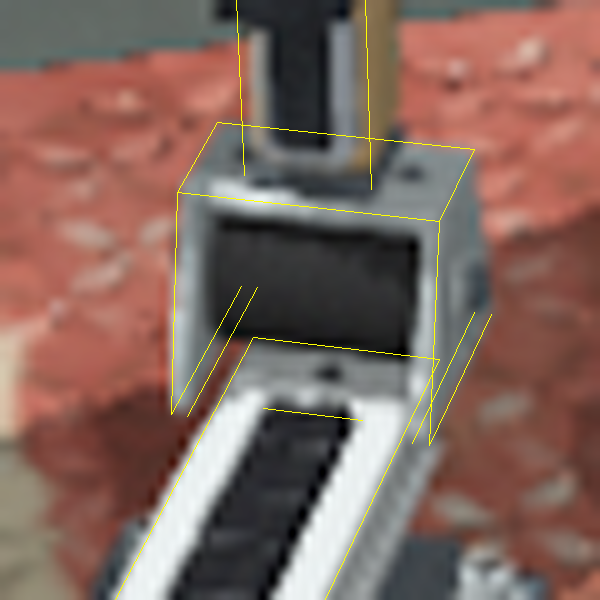

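View pics/t6.png

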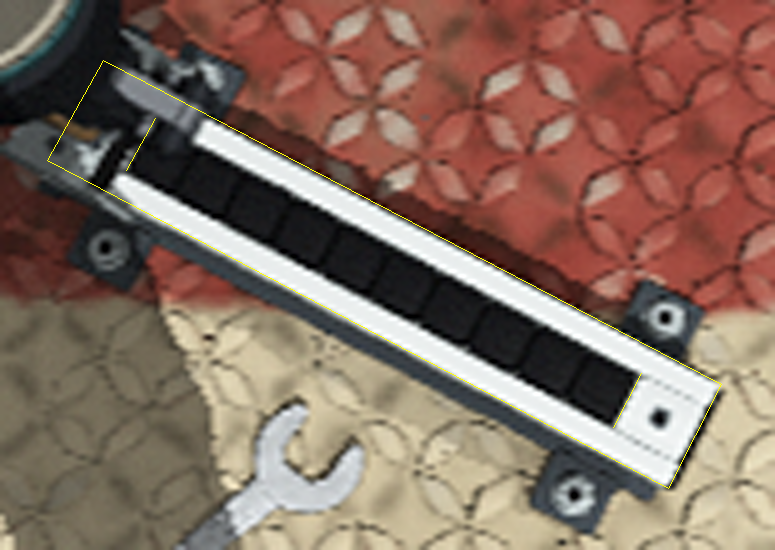

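View pics/s7.png

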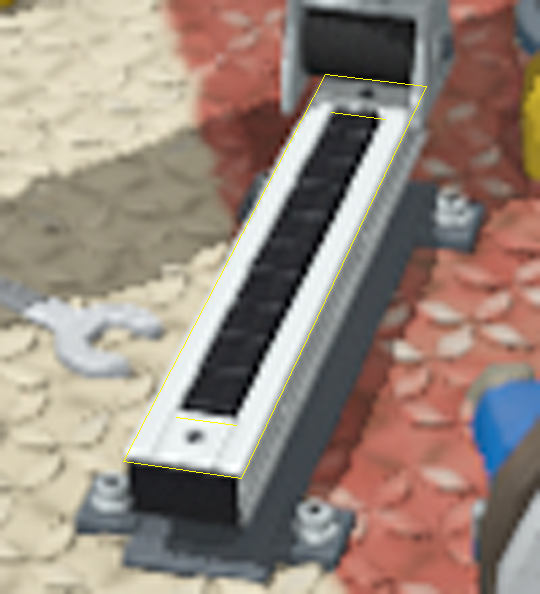

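{"fn": "move_arm", "kwargs": {"moves": [[[0,0,0.005,0,0,0],[0,0,0.008,0,0,0],[0,0,0.009,0,0,0],[0,0,0.009,0,0,0]]]}}

```text
clock: 7.92
eef_pos: [528.1, 152.6, 117.4]
tool_rot: [-3.141, -0.0, 1.11]
force: [-0.1, 1.0, -3.7]
width: 31.4
```

{"fn": "move_arm", "kwargs": {"moves": [[[0,0,0.001,0,0,0],[0,0,0.001,0,0,0],[0,0,0.001,0,0,0]]]}}

```text
clock: 8.3
eef_pos: [528.5, 153.0, 117.1]
tool_rot: [3.141, -0.001, 1.11]
force: [-2.5, 1.1, 6.9]
width: 31.7
```

{"fn": "move_arm", "kwargs": {"moves": [[[0,0,0.001,0,0,0],[0,0,0.001,0,0,0],[0,0,0.001,0,0,0]]]}}

```text
clock: 8.68
eef_pos: [528.8, 153.4, 116.9]
tool_rot: [3.141, -0.002, 1.11]
force: [-3.3, 2.0, 11.8]
width: 31.1
```

{"fn": "move_arm", "kwargs": {"moves": [[[0,0,0.0015,0,0,0],[-0.008,0,0.0016,0,0,0],[-0.016,0,0.0017,0,0,0],[-0.024,0,0.0018,0,0,0],[-0.032,0,0.0018,0,0,0],[-0.04,0,0.0019,0,0,0],[-0.048,0,0.002,0,0,0]]]}}

```text
clock: 9.55
eef_pos: [508.3, 112.6, 116.8]
tool_rot: [3.14, -0.006, 1.112]
force: [-6.9, 5.2, 29.9]
width: 31.6
```

{"fn": "move_arm", "kwargs": {"moves": [[[0,0,-0.001,0,0,0],[-0.001,0,-0.001,0,0,0]]]}}

```text
clock: 9.8
eef_pos: [507.2, 110.5, 116.9]
tool_rot: [3.14, -0.004, 1.111]
force: [-6.2, 3.8, 22.0]
width: 31.2
```

{"fn": "move_arm", "kwargs": {"moves": [[[-0.008,0,0.0,0,0,0],[-0.016,0,0.0001,0,0,0],[-0.024,0,0.0001,0,0,0],[-0.032,0,0.0001,0,0,0],[-0.04,0,0.0002,0,0,0],[-0.048,0,0.0002,0,0,0]]]}}

```text
clock: 10.55
eef_pos: [486.1, 68.6, 117.1]
tool_rot: [3.14, -0.006, 1.112]
force: [-5.7, 10.3, 26.5]
width: 31.6
```

{"fn": "move_arm", "kwargs": {"moves": [[[-0.008,0,-0.0005,0,0,0],[-0.016,0,-0.0005,0,0,0],[-0.024,0,-0.0005,0,0,0],[-0.032,0,-0.0005,0,0,0],[-0.04,0,-0.0005,0,0,0],[-0.048,0,-0.0005,0,0,0]]]}}

```text
clock: 11.3
eef_pos: [464.3, 25.7, 117.1]
tool_rot: [3.141, -0.005, 1.112]
force: [-5.3, 7.8, 28.1]
width: 31.3
```

{"fn": "move_arm", "kwargs": {"moves": [[[-0.008,0,-0.0006,0,0,0],[-0.016,0,-0.0006,0,0,0],[-0.024,0,-0.0006,0,0,0],[-0.032,0,-0.0006,0,0,0],[-0.04,0,-0.0006,0,0,0],[-0.048,0,-0.0006,0,0,0]]]}}

```text
clock: 12.05
eef_pos: [442.0, -18.5, 117.0]
tool_rot: [-3.141, -0.002, 1.112]
force: [-6.8, 4.8, 25.0]
width: 31.5
```

{"fn": "move_arm", "kwargs": {"moves": [[[-0.008,0,-0.0001,0,0,0],[-0.016,0,-0.0001,0,0,0],[-0.024,0,-0.0001,0,0,0],[-0.032,0,-0.0001,0,0,0],[-0.04,0,-0.0001,0,0,0],[-0.048,0,-0.0001,0,0,0],[-0.054,0,-0.0001,0,0,0],[-0.054,0,-0.0001,0,0,0]]]}}

```text
clock: 13.05
eef_pos: [416.5, -68.8, 116.7]
tool_rot: [-3.139, 0.001, 1.11]
force: [-7.5, 3.0, 24.2]
width: 31.5
```

```bash
python3 - <<'E'
from ov import *
S=get_image("side");T=get_image("top");s=ctrl.read_state();p=s["eef_pos"];print(p,s["tool_rot"],s["force"],s["torque"],s["clock"])
draw(S,"s8",[],245,180,345,310,4.6);draw(T,"t8",[],235,200,390,310,5)
E
```

```text
[416.56023786 -68.6356877  116.67138251] [-3.13921523e+00  7.32272394e-04  1.11044932e+00] [-7.0601195   2.27428177 23.50694836] [0.70255025 1.76894218 0.13247293] 13.15
```

View pics/s8.png

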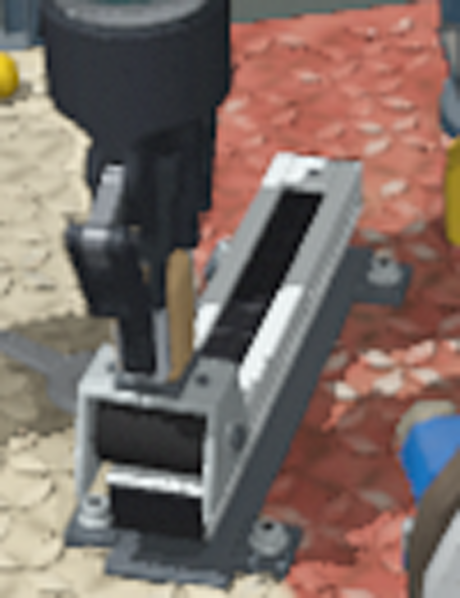

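View pics/t8.png

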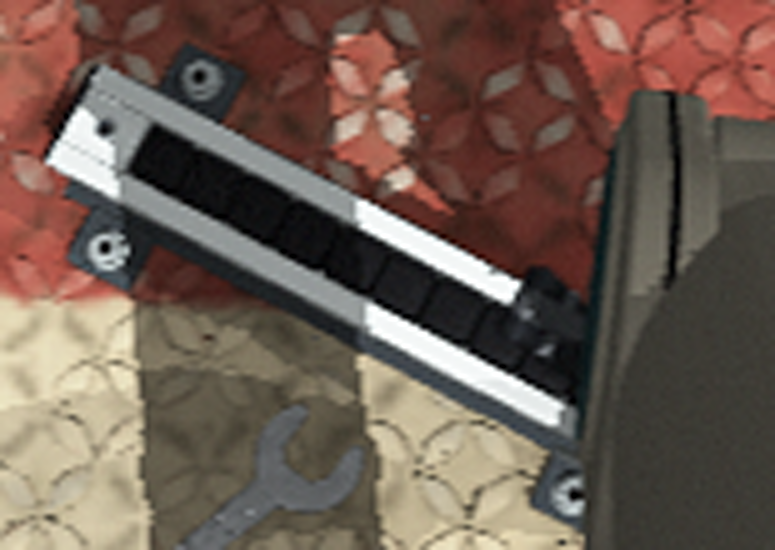

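{"fn": "move_arm", "kwargs": {"moves": [[[0.008,0,0,0,0,0],[0.016,0,0,0,0,0],[0.024,0,0.0001,0,0,0],[0.032,0,0.0001,0,0,0],[0.04,0,0.0002,0,0,0],[0.048,0,0.0002,0,0,0]]]}}

```text
clock: 13.9
eef_pos: [438.5, -25.6, 116.9]
tool_rot: [-3.14, 0.0, 1.11]
force: [-7.4, 1.7, 28.2]
width: 31.0
```

{"fn": "move_arm", "kwargs": {"moves": [[[0.008,0,0.0001,0,0,0],[0.016,0,0.0001,0,0,0],[0.024,0,0.0002,0,0,0],[0.032,0,0.0002,0,0,0],[0.04,0,0.0003,0,0,0],[0.048,0,0.0003,0,0,0]]]}}

```text
clock: 14.65
eef_pos: [460.6, 17.6, 117.0]
tool_rot: [-3.141, -0.001, 1.11]
force: [-7.8, 1.3, 28.4]
width: 31.3
```

{"fn": "move_arm", "kwargs": {"moves": [[[0.008,0,0.0,0,0,0],[0.016,0,0.0001,0,0,0],[0.024,0,0.0001,0,0,0],[0.032,0,0.0002,0,0,0],[0.04,0,0.0002,0,0,0],[0.048,0,0.0003,0,0,0]]]}}

```text
clock: 15.4
eef_pos: [482.8, 60.9, 117.0]
tool_rot: [3.141, -0.002, 1.109]
force: [-6.2, 0.6, 26.8]
width: 31.8
```

{"fn": "move_arm", "kwargs": {"moves": [[[0.008,0,0.0001,0,0,0],[0.016,0,0.0001,0,0,0],[0.024,0,0.0002,0,0,0],[0.032,0,0.0002,0,0,0],[0.04,0,0.0002,0,0,0],[0.048,0,0.0002,0,0,0]]]}}

```text
clock: 16.15
eef_pos: [505.1, 104.1, 117.0]
tool_rot: [3.139, -0.003, 1.109]
force: [-4.9, 0.2, 22.2]
width: 31.6
```

{"fn": "move_arm", "kwargs": {"moves": [[[0.008,0,0.0001,0,0,0],[0.016,0,0.0001,0,0,0],[0.024,0,0.0002,0,0,0],[0.032,0,0.0002,0,0,0],[0.04,0,0.0002,0,0,0],[0.048,0,0.0002,0,0,0],[0.055,0,0.0002,0,0,0],[0.055,0,0.0002,0,0,0]]]}}

```text
clock: 17.15
eef_pos: [530.9, 154.3, 116.8]
tool_rot: [3.138, -0.006, 1.11]
force: [-2.3, 1.4, 16.8]
width: 31.0
```

```bash
python3 - <<'E'
from ov import *
S=get_image("side");T=get_image("top");s=ctrl.read_state();p=s["eef_pos"];print(p,s["tool_rot"],s["force"],s["torque"],s["clock"])
draw(S,"s9",[],265,180,345,310,4.6);draw(T,"t9",[],235,200,390,310,5)
E
```

```text
[530.71119542 153.94463905 116.78199205] [ 3.13763976 -0.00532099  1.10977956] [-2.68917431  1.6365116  16.37999175] [ 0.50904347  0.57135181 -0.16584189] 17.25
```

View pics/s9.png

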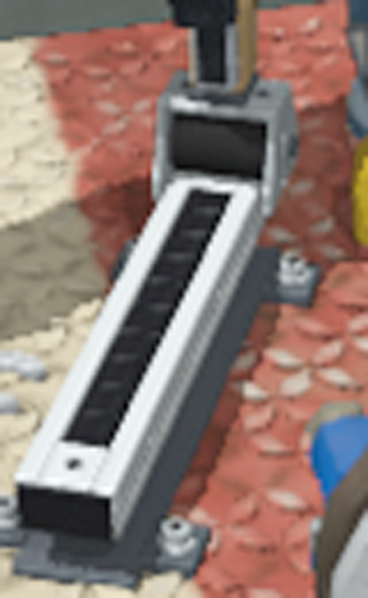

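View pics/t9.png

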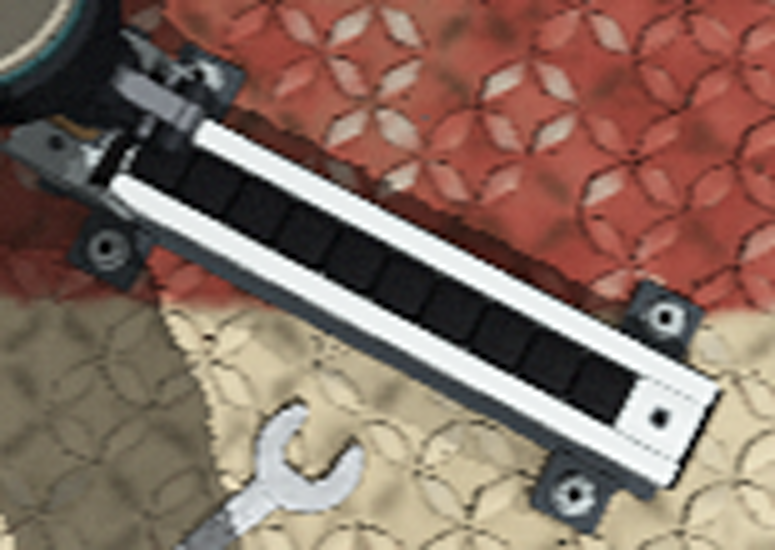

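{"fn": "move_arm", "kwargs": {"moves": [[[0,0,0.0007,0,0,0],[-0.007,0,0.0007,0,0,0],[-0.014,0,0.0006,0,0,0],[-0.021,0,0.0005,0,0,0],[-0.028,0,0.0004,0,0,0],[-0.035,0,0.0003,0,0,0],[-0.042,0,0.0002,0,0,0],[-0.048,0,0.0002,0,0,0]]]}}

```text
clock: 18.25
eef_pos: [508.9, 111.2, 116.9]
tool_rot: [3.138, -0.005, 1.11]
force: [-4.0, 4.2, 23.7]
width: 31.2
```

{"fn": "move_arm", "kwargs": {"moves": [[[-0.007,0,0,0,0,0],[-0.014,0,0,0,0,0],[-0.021,0,-0.0001,0,0,0],[-0.028,0,-0.0002,0,0,0],[-0.035,0,-0.0002,0,0,0],[-0.042,0,-0.0003,0,0,0],[-0.048,0,-0.0004,0,0,0]]]}}

```text
clock: 19.12
eef_pos: [486.8, 68.0, 117.1]
tool_rot: [3.139, -0.004, 1.111]
force: [-5.0, 4.6, 23.7]
width: 31.5
```

{"fn": "move_arm", "kwargs": {"moves": [[[-0.007,0,0,0,0,0],[-0.014,0,-0.0001,0,0,0],[-0.021,0,-0.0002,0,0,0],[-0.028,0,-0.0003,0,0,0],[-0.035,0,-0.0004,0,0,0],[-0.042,0,-0.0005,0,0,0],[-0.048,0,-0.0005,0,0,0]]]}}

```text
clock: 20.0
eef_pos: [464.7, 24.6, 117.1]
tool_rot: [3.14, -0.003, 1.111]
force: [-5.5, 3.8, 24.1]
width: 31.7
```

{"fn": "move_arm", "kwargs": {"moves": [[[-0.007,0,0,0,0,0],[-0.014,0,-0.0001,0,0,0],[-0.021,0,-0.0002,0,0,0],[-0.028,0,-0.0003,0,0,0],[-0.035,0,-0.0003,0,0,0],[-0.042,0,-0.0003,0,0,0],[-0.048,0,-0.0004,0,0,0]]]}}

```text
clock: 20.88
eef_pos: [442.7, -18.8, 117.0]
tool_rot: [3.141, -0.001, 1.111]
force: [-5.2, 3.7, 21.7]
width: 31.4
```

{"fn": "move_arm", "kwargs": {"moves": [[[-0.007,0,0,0,0,0],[-0.014,0,-0.0001,0,0,0],[-0.021,0,-0.0001,0,0,0],[-0.028,0,-0.0001,0,0,0],[-0.035,0,-0.0001,0,0,0],[-0.042,0,-0.0001,0,0,0],[-0.048,0,-0.0001,0,0,0],[-0.054,0,-0.0001,0,0,0],[-0.054,0,-0.0001,0,0,0]]]}}

```text
clock: 22.0
eef_pos: [417.8, -68.1, 116.7]
tool_rot: [-3.141, 0.0, 1.11]
force: [-6.3, 2.4, 21.8]
width: 31.0
```

{"fn": "move_arm", "kwargs": {"moves": [[[0,0,0.0004,0,0,0],[0.007,0,0.0004,0,0,0],[0.014,0,0.0004,0,0,0],[0.021,0,0.0004,0,0,0],[0.028,0,0.0004,0,0,0],[0.035,0,0.0004,0,0,0],[0.042,0,0.0005,0,0,0],[0.048,0,0.0005,0,0,0]]]}}

```text
clock: 23.0
eef_pos: [439.9, -24.7, 116.9]
tool_rot: [3.141, -0.0, 1.11]
force: [-6.2, 2.0, 28.4]
width: 31.2
```

{"fn": "move_arm", "kwargs": {"moves": [[[0.007,0,0.0,0,0,0],[0.014,0,0.0001,0,0,0],[0.021,0,0.0001,0,0,0],[0.028,0,0.0002,0,0,0],[0.035,0,0.0002,0,0,0],[0.042,0,0.0003,0,0,0],[0.048,0,0.0003,0,0,0]]]}}

```text
clock: 23.88
eef_pos: [461.9, 18.6, 117.0]
tool_rot: [3.14, -0.001, 1.11]
force: [-5.9, 0.7, 30.0]
width: 31.7
```

{"fn": "move_arm", "kwargs": {"moves": [[[0.007,0,0.0001,0,0,0],[0.014,0,0.0001,0,0,0],[0.021,0,0.0002,0,0,0],[0.028,0,0.0003,0,0,0],[0.035,0,0.0003,0,0,0],[0.042,0,0.0004,0,0,0],[0.048,0,0.0004,0,0,0]]]}}

```text
clock: 24.75
eef_pos: [484.1, 61.8, 117.0]
tool_rot: [3.139, -0.003, 1.11]
force: [-5.5, 2.1, 30.1]
width: 31.3
```

{"fn": "move_arm", "kwargs": {"moves": [[[0.007,0,0.0001,0,0,0],[0.014,0,0.0001,0,0,0],[0.021,0,0.0002,0,0,0],[0.028,0,0.0003,0,0,0],[0.035,0,0.0003,0,0,0],[0.042,0,0.0004,0,0,0],[0.048,0,0.0004,0,0,0]]]}}

```text
clock: 25.62
eef_pos: [506.3, 105.1, 116.9]
tool_rot: [3.138, -0.004, 1.109]
force: [-3.5, 0.1, 24.7]
width: 31.4
```

{"fn": "move_arm", "kwargs": {"moves": [[[0.007,0,0.0001,0,0,0],[0.014,0,0.0001,0,0,0],[0.021,0,0.0002,0,0,0],[0.028,0,0.0003,0,0,0],[0.035,0,0.0003,0,0,0],[0.042,0,0.0004,0,0,0],[0.048,0,0.0004,0,0,0],[0.054,0,0.0004,0,0,0]]]}}

```text
clock: 26.62
eef_pos: [531.1, 153.4, 116.7]
tool_rot: [3.137, -0.005, 1.109]
force: [-2.1, -0.3, 21.7]
width: 31.2
```

{"fn": "move_arm", "kwargs": {"moves": [[[0,0,-0.006,0,0,0],[0,0,-0.02,0,0,0],[0,0,-0.04,0,0,0],[0,0,-0.057,0,0,0],[0,0,-0.057,0,0,0]]]}}

```text
clock: 27.25
eef_pos: [528.8, 152.1, 171.2]
tool_rot: [3.14, -0.001, 1.11]
force: [0.0, 0.1, -5.7]
width: 31.6
```

```bash
python3 mv.py 528 153 170 1.11 460 321 170 1.598; python3 - <<'E'
from ov import *
S=get_image("side");s=ctrl.read_state();p=s["eef_pos"];print(p,s["tool_rot"],s["force"],s["torque"],s["clock"])
w=s["tool_rot"][2]-np.pi/2
draw(S,"s10",wire(p[0],p[1],p[2]-64.5,w),265,150,345,270,5)
E
```

```text
[460.0, 321.0, 170.0, 1.598] [0.1202, -0.1356, -0.0, -0.0, 0.0, -0.488]
[528.12875498 151.99002221 170.33106134] [3.14129460e+00 4.24195896e-05 1.10961270e+00] [ 0.46269256  0.25522118 -6.06078378] [-0.02038993  0.00558482  0.03032429] 27.3
```

View pics/s10.png

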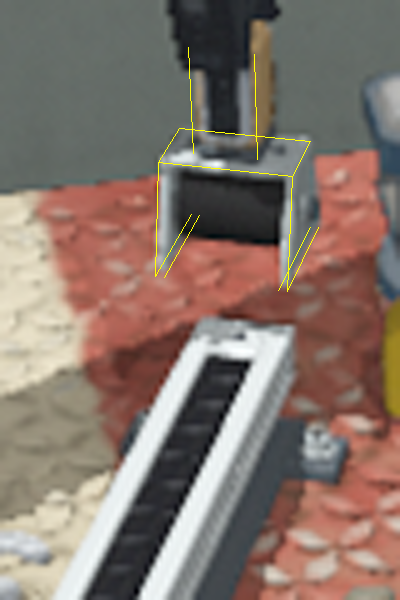

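{"fn": "move_arm", "kwargs": {"moves": [[[0.03,-0.034,0,0,0,-0.12],[0.06,-0.068,0,0,0,-0.24],[0.09,-0.102,0,0,0,-0.366],[0.11,-0.124,0,0,0,-0.45],[0.12,-0.1355,0,0,0,-0.488],[0.12,-0.1355,0.04,0,0,-0.488],[0.12,-0.1355,0.075,0,0,-0.488],[0.12,-0.1355,0.095,0,0,-0.488],[0.12,-0.1355,0.1,0,0,-0.488],[0.12,-0.1355,0.1,0,0,-0.488]]]}}

```text
clock: 28.55
eef_pos: [460.6, 319.5, 70.2]
tool_rot: [-3.142, 0.001, 1.597]
force: [-0.1, -0.4, -5.0]
width: 31.1
```

{"fn": "move_arm", "kwargs": {"moves": [[[0,0,0.003,0,0,0],[0,0,0.005,0,0,0],[0,0,0.005,0,0,0]]]}}

```text
clock: 28.92
eef_pos: [460.3, 320.1, 65.6]
tool_rot: [3.141, -0.0, 1.598]
force: [0.4, 0.0, -5.9]
width: 31.5
```

{"fn": "move_arm", "kwargs": {"moves": [[[0,0,0.001,0,0,0],[0,0,0.0015,0,0,0],[0,0,0.0015,0,0,0]]]}}

```text
clock: 29.3
eef_pos: [460.3, 320.3, 65.0]
tool_rot: [3.141, -0.0, 1.598]
force: [-2.8, -0.1, 5.4]
width: 31.5
```

{"fn": "move_arm", "kwargs": {"moves": [[[0,0,0,0,0,0],[0,0,0,0,0,0],[0,0,0,0,0,0],[0,0,0,0,0,0],[0,0,0,0,0,0],[0,0,0,0,0,0]]], "jaw": 1}}

```text
clock: 30.05
eef_pos: [460.1, 320.1, 63.8]
tool_rot: [-3.142, 0.0, 1.598]
force: [0.4, -0.3, -0.4]
width: 85.6
```

{"fn": "move_arm", "kwargs": {"moves": [[[0,0,-0.02,0,0,0],[0,0,-0.06,0,0,0],[0,0,-0.11,0,0,0],[0,0,-0.16,0,0,0],[0.06,0,-0.16,0,0,0],[0.12,0,-0.16,0,0,0],[0.17,0,-0.16,0,0,0],[0.17,0,-0.16,0,0,0]]]}}

```text
clock: 31.05
eef_pos: [452.6, 495.1, 223.0]
tool_rot: [-3.14, -0.003, 1.605]
force: [-0.5, -0.1, 0.4]
width: 85.3
```

```bash
python3 - <<'E'
from ov import *
S=get_image("side");T=get_image("top");s=ctrl.read_state();p=s["eef_pos"];print(p,s["tool_rot"],s["force"],s["clock"])
draw(S,"s11",[],220,130,370,310,3.2);draw(T,"t11",[],130,130,390,330,3)
S0=cv2.imread("pics/side0.png");T0=cv2.imread("pics/top0.png")
print([round(x,1) for t in["rail_foot","roller_grip"] for x in models.place_of("side",t)[0]["uv"]],[round(x,1) for t in["rail_foot","roller_grip"] for x in models.place_of("top",t)[0]["uv"]])
a=cv2.resize(S0[200:310,245:345],None,fx=4,fy=4,interpolation=cv2.INTER_CUBIC);b=cv2.resize(S["color"][200:310,245:345],None,fx=4,fy=4,interpolation=cv2.INTER_CUBIC)
g=np.hstack([a,b]);g=(255*(g/255.)**.6).astype(np.uint8);cv2.imwrite("pics/cmp.png",g)
E
```

```text
[455.2129858  489.5454575  223.10920316] [-3.14103251e+00  1.63365689e-03  1.59868908e+00] [ 0.00785763  0.24744304 -1.0647361 ] 31.15
[299.5, 265.2, 270.6, 176.4] [313.4, 257.9, 170.1, 252.3]
```

View pics/s11.png

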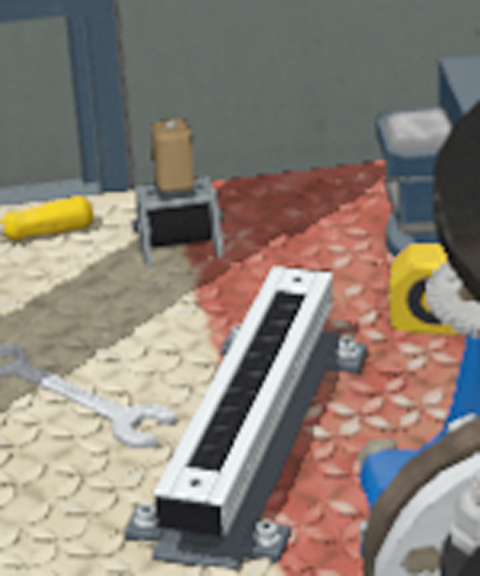

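View pics/t11.png

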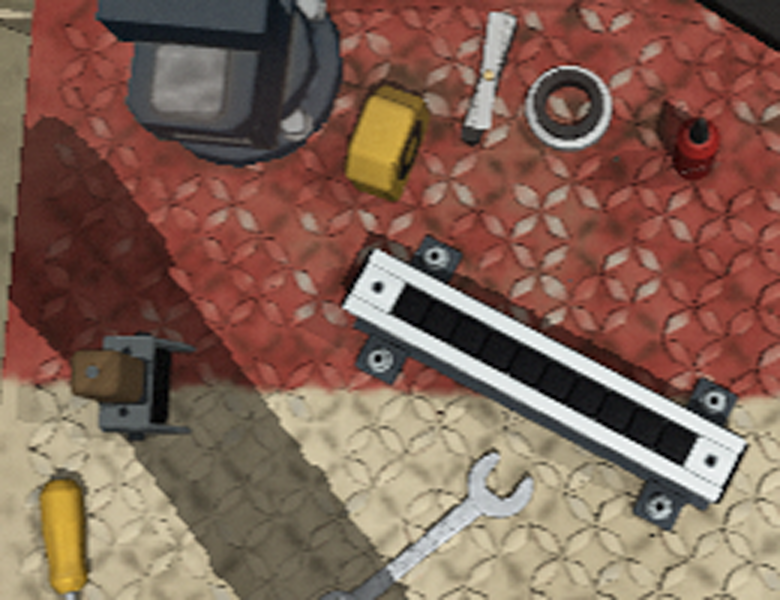

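View pics/cmp.png

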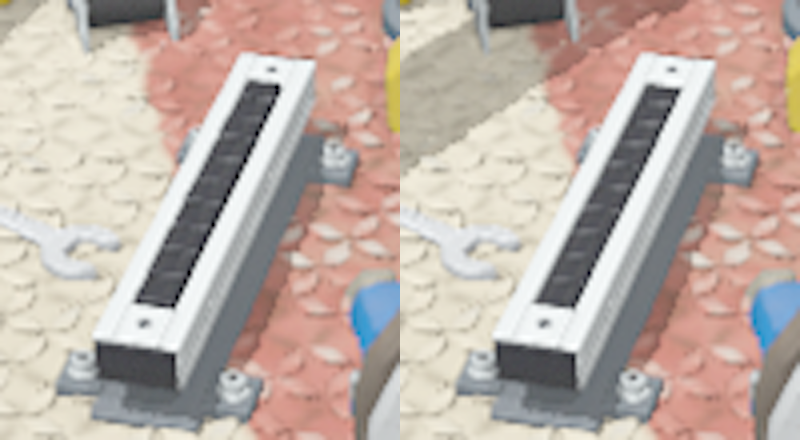

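```bash
python3 -c "
from h import *
print(job.finish_job(), ctrl.read_state()['clock'])"
```

```text
the job is handed in; nothing more can be done
the job is handed in; nothing more can be done
```

I rolled the wear strip down with the hand roller, stood the roller back on its original spot on the bench, and handed the job in at about 31 s. I can't confirm from the pictures that every link is flush.

- **Rolling:** I set the roller astride the rail on the +y end block and made four full passes, ending on that same block. The load on the rail (wrist reading plus about 5 N for the roller's weight) was mostly 25–35 N. It dipped to about 21 N once, on the +y end block. The peak I saw was about 35 N, but readings come only at the end of each move, so a brief higher load could have gone unseen.
- **Flushness:**
  - The tool heights barely changed from pass to pass: 116.7–116.9 mm on the end blocks and 116.9–117.1 mm over the strip.
  - I take the 0.2–0.3 mm hump over the middle to be arm flex. It could also mean the links are very slightly proud.
  - In the last pictures the strip looks level with the shoulders, but the image resolves only about 2 mm per pixel, too coarse to settle it.
- **Rail slope:** The camera fit gave about 0.0095, while the rolling heights showed almost none. I steered by the measured force, not the fit.
- **Last look:** The roller stands upright and clear of the rail, the gripper is open and away from it, and the rail is where it was. The nearby bystanders also look unmoved, but I didn't re-check the grease tub or the thread tape.

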